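Start the clamp screw by feel and hold it

TASK

The crank-handled clamp screw of the cylinder-head fixture is resting on top of its thread, not yet started. Take the crank by its black turning grip, turn the screw backward (counter-clockwise seen from above) until you feel it drop into its thread, then turn it forward (clockwise) one full turn from the drop, and finish holding the grip still with the hand closed on it, so that the screw stays started. Leave the camshaft, can, wrench and bearing around it where they are.

Things in the scene. Friction and masses are not known exactly. Their poses are not given: they have to be found in the camera images.
- fixture: fixed work-holding fixture: dark steel base plate 270 x 230 x 14 mm with a small aluminium cylinder head (at most 82 mm high) and a dark strap clamp (top 78 mm above the bench) over a round threaded boss. Origin on the bench under the screw axis; z up; x from the screw towards the cylinder head. Place and yaw vary between starts; it does not move afterwards.
- screw_axis (a point): point on the vertical screw axis, level with the strap's top, 78 mm above the bench; fixed to the fixture. The grip circles this axis at a radius of 45 mm.
- grip: black round sleeve with a yellow band, diameter 22 mm, 42 mm tall, upright on a steel pin at the end of the red crank arm. Origin: centre of its underside, about 116 mm above the bench and 11 mm above the crank arm's top; z up; grasp near mid-height. It spins freely, so the hand circles the axis without turning itself, and slides 10 mm up or down the pin against 2.5 N of friction.
- pin_top (a point): centre of the upper face of the steel cap (diameter 18 mm) that tops the grip's pin, 68 mm above the crank arm's top and 15 mm above the sleeve at the start. It rises and drops with the screw. A hand on the sleeve kept at one height feels the sleeve's 2.5 N friction: upward while the screw climbs, a short tug downward at the drop, and downward while it is turned forward.
- screw_turn (a joint): turn angle of the screw in rad; grows when turned forward (clockwise from above) and falls backward, counting on over full turns. At value t the crank arm points from the axis along (cos t, -sin t) in the fixture's x, y. Where the thread starts is hidden and differs between starts. Friction about 0.04 N m.
- screw_lift (a joint): height of the 0.7 kg screw in m; pitch 5 mm. At the start it rests on the thread at -0.0036 to -0.001. Turned backward (1.3 to 4.5 rad) it climbs to 0, then falls at once to -0.005: the thread drop; within 0.6 rad more back it meets a stop (do not force it). Forward from the drop it sinks to -0.010 after one turn, -0.0132 at the bottom. Forward without the drop it jams at -0.004.
- camshaft: bystander: steel camshaft lying on the bench, 240 mm long, 22 mm thick; origin at mid-length on its underside, x along its length.
- can: bystander: white spray can with a red band, standing upright, diameter 60 mm, 150 mm tall; origin at the centre of its underside.
- wrench: bystander: steel wrench lying on the bench, 190 mm long; origin on its underside, x along its length.
- bearing: bystander: steel bearing ring lying flat, outside diameter 52 mm, 18 mm tall; origin at the centre of its underside.

How it is judged (in metres and radians):
On the way, in this order (a step that is already met when the one before it is completed fails the run):
1. the screw has been turned backward up to the brink of its thread (value of joint screw_lift above -0.0007 m), for 0.03 s.
2. the screw, turned backward, has dropped into its thread (value of joint screw_lift between -0.0065 and -0.0043 m), for 0.1 s.
At the end, for the whole second after the job is handed in: The screw stands one turn forward of its drop (height -8.7 to -11.2 mm, within about a quarter turn), is not turning (under 0.1 rad/s), the fingers are closed on the grip with more than 3 N, and the bystanders are within 30 mm of their starts (value of joint screw_lift between -0.0112 and -0.0087 m and velocity of joint screw_turn between -0.1 and 0.1 rad/s and contact force between the fingers and grip above 3 N and distance of each of camshaft, can, wrench, bearing from where it was at the start of the episode below 0.03 m); the arm keeps its last pose, push and grip.
It fails at once if a bystander is knocked away (more than 30 mm) (distance of any of camshaft, can, wrench, bearing from where it was at the start of the episode above 0.03 m).
It fails at once if the screw is run far past one turn, towards tightening (value of joint screw_lift below -0.0125 m).
It also fails if it takes over 54 s, if anything falls off the work surface, if the arm or the gripper's body presses on something with over 40 N, if the wrist force passes 120 N, or if a joint passes its speed limit or range.

ROBOT

A 6-joint arm with a two-finger parallel gripper is mounted at the origin on the work surface. World frame = base frame: x ahead of the robot, y to its left, z up, the work surface at z = 0. Lengths are in mm, angles in rad, forces in N, time in s.
With the tool pointing down it reaches from about 275 to 875 mm from the base axis. Payload 12.5 kg.
Tool frame: the origin (TCP) lies between the finger pads; the fingertips stand 19 mm ahead of it and the grasp point (between the pads) is the TCP (arm.tips_ahead is the distance from the TCP to the fingertips, in mm); z points along the fingers, y is the line along which they close (so a half turn about z gives the same grasp; the last joint's range is limited). The gripper opens to 85 mm and grips with 20 to 120 N. Pads are 22 mm wide; open, the fingers measure 114 mm over their backs; the gripper's body (76 mm by 85 mm) begins 54 mm behind the grasp point. The pads swing forward as they close: fully open they stand 13 mm farther back than shut.
Start: joints at [1.196, 0.351, 1.652, -0, 1.139, -0.085], TCP at [157.137, 527.06, 250.29] pointing down, gripper open.
Joint ranges: [-2.75, 2.75], [-0.79, 2.1], [0.01, 2.65], [-1.57, 4.71], [0.07, 3.14], [-2.87, 2.87]. Speed limits (rad/s): [2.22, 2.22, 2.79, 3.14, 3.14, 3.14].

INTERFACE

Orientations are given as a 3x3 rotation matrix whose columns are the frame's x, y, z axes.
In Python, from workcell import arm gives the robot as it stands.
- The arm moves only by the tool play_rows, never from a script. Its arguments are lists of equal length, an entry for each row: "hand": the closure, from 0 (fully open) to 1 (shut); "slide": the shift along the world's x, y, z in units of 40 mm (1.0 is 40 mm), a list of three; "spin": the turn about the world's z in units of 0.15 rad (1.0 is 0.15 rad). In form: {"hand": [hand, ...], "slide": [[x, y, z], ...], "spin": [spin, ...]}. A call has 1 to 10 rows; each row shifts and turns the commanded pose from where the row before left it; what a row does not reach is not made up. A row lasts 1/10 s, in which the tool goes at most 50 mm and 8.59 degrees, less where a joint would pass 70% of its speed; a pose out of reach is approached as far as the arm can. A call with a number of a shift or a turn outside -1 to 1 is refused whole. A call with a gripper value outside its range is refused whole. The fingers move at their own pace and stop on an object; the grip force is fixed at half the most. Time passes only in rows, so rows that do not move let the fingers close. It gives the time, the measured TCP pose, the force, the opening and the grip force at its end, in the units of the state.
- arm.sense(): the state, without advancing time (a new reading comes with each control period).
- arm.read_camera(name): name is "scene" or "top"; returns the picture (420x560x3 uint8, red, green, blue); there is no depth.
- arm.camera_info(name): a dict with "vertical_fov" (degrees; the focal length in pixels is half the picture's height over the tangent of half this angle, whatever the lens; pixels are square), "cx", "cy" (the principal point, pixels), "R" (3x3) and "t" (3): a world point X has camera coordinates R X + t. Camera axes: x right, y down, z forward; pixel columns grow to the right and rows downward; lengths in mm; the calibration is good to about 2 mm. A picture is of the moment at which its call begins. camera_info takes no time and is no camera call.
- arm.sign_off(): hands the job in; it is judged then, once.
The state is a dict: "clock": time; "joints": joint angles; "qd": joint speeds; "tau": joint torques, N m; "eef_pos": TCP position; "tcp_rot": TCP orientation; "force": force on the tool from outside, world axes, zero at the start; "moment": the same for the moment, N m; "grip_width": opening from 0.0 (shut) to 1.0 (fully open); "gripper_force": force on a finger pad.
Only numpy, scipy, OpenCV 4.12 (cv2) and the standard library are available. Lean on these libraries where they do the work, as an engineer would, in place of code of your own. Each camera call takes 0.05 s, during which the arm holds its last target. There are 200 camera calls.

## Working session

There is one attempt and no reset: what is moved stays moved. The work goes in short steps, Python scripts to look and compute and a tool call to move; the robot and the scene stay as the last step left them, time stands still between calls to the robot, and variables do not carry over. Pictures are saved under pics/ and viewed, at most 10 in all, crops included, and the job is handed in when it is done.

Besides the shell and the picture viewer there is one more tool, called after "Request:" in YAML: its name, and indented under it one key for each argument. play_rows: Moves the arm, as the interface text tells. Its arguments: {"type":"object","properties":{"hand":{"type":"array"},"slide":{"type":"array"},"spin":{"type":"array"}},"required":["hand","slide","spin"]}

```bash
mkdir -p pics; cat > h.py <<'E'
import numpy as np,cv2
from workcell import arm
def save(n,f):
    im=arm.read_camera(n); cv2.imwrite(f,im[:,:,::-1]); return im
def ray(n,u,v):
    c=arm.camera_info(n); f=210/np.tan(np.radians(c['vertical_fov'])/2)
    R=np.array(c['R']);t=np.array(c['t'])
    d=R.T@np.array([(u-c['cx'])/f,(v-c['cy'])/f,1]); return -R.T@t,d
def onz(n,u,v,z):
    o,d=ray(n,u,v); return o+d*(z-o[2])/d[2]
def proj(n,X):
    c=arm.camera_info(n); f=210/np.tan(np.radians(c['vertical_fov'])/2)
    p=np.array(c['R'])@np.array(X)+np.array(c['t']); return f*p[:2]/p[2]+[c['cx'],c['cy']]
E
python3 - <<'E'
from h import *
a=save('scene','pics/s0.png');b=save('top','pics/t0.png')
cv2.imwrite('pics/both.png',cv2.resize(np.hstack([a,b])[:,:,::-1],(800,300)))
for n in('scene','top'):
    c=arm.camera_info(n);print(n,c['vertical_fov'],c['cx'],c['cy'],-np.array(c['R']).T@c['t'])
print(arm.sense())
E
```

```text
scene 50.47147159840901 285.87321500805905 207.37753671107495 [1022.01695944  720.45063131  724.53262427]
top 52.21706387588581 277.8101750738667 207.05990639911116 [ 509.07266804   91.27793691 1313.67859338]
{'clock': 0.1, 'joints': array([ 1.19642853e+00,  3.51191337e-01,  1.65234332e+00,  1.80648770e-05,
        1.13909015e+00, -8.45982544e-02]), 'qd': array([-0.00073851, -0.00185099, -0.00152799, -0.00116485, -0.00090177,
        0.00023383]), 'tau': array([-3.25677565e-04, -5.06834364e+01, -2.91874784e+01, -1.52526641e-04,
        2.67993346e-03, -2.49963983e-05]), 'eef_pos': array([157.02463296, 526.82885755, 249.8136983 ]), 'tcp_rot': array([[-9.58307567e-01,  2.85738436e-01, -3.92715364e-04],
       [ 2.85738687e-01,  9.58307097e-01, -9.54670809e-04],
       [ 1.03555776e-04, -1.02708223e-03, -9.99999467e-01]]), 'force': array([-0.22460922,  0.77893542,  0.06466437]), 'moment': array([-0.02649446,  0.01109521,  0.01157496]), 'gripper_force': 0.0, 'grip_width': 0.9960995592877608}
```

View pics/s0.png

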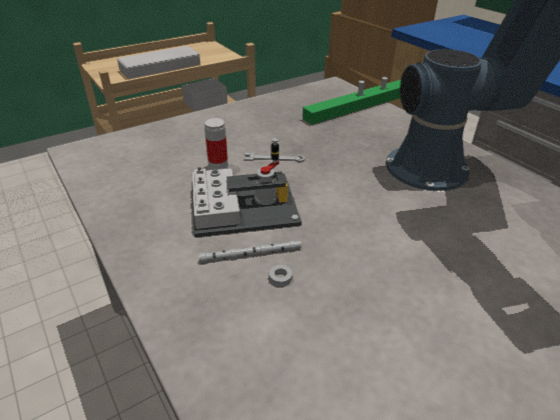

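View pics/t0.png

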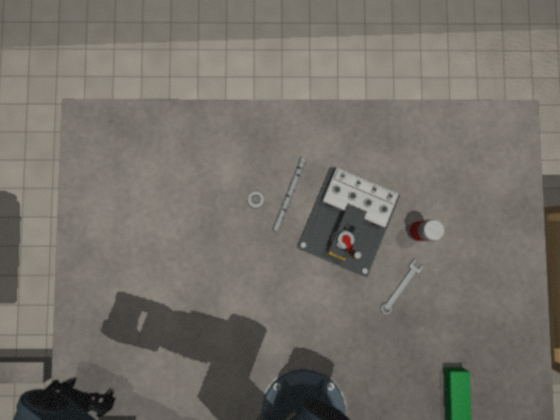

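The scene view shows the fixture with the red crank near (266,172) and the black grip at (275,150). In the top view the hub is near (345,240) and the pin cap near (358,255). The can, wrench, camshaft and bearing lie around the fixture. I'll zoom in next.

```bash
python3 - <<'E'
from h import *
s=cv2.imread('pics/s0.png');t=cv2.imread('pics/t0.png')
A=cv2.resize(s[120:220,215:315],(400,400),interpolation=cv2.INTER_CUBIC)
B=cv2.resize(t[200:300,300:400],(400,400),interpolation=cv2.INTER_CUBIC)
cv2.imwrite('pics/z0.png',np.hstack([A,B]))
E
```

```text
(no output)
```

View pics/z0.png

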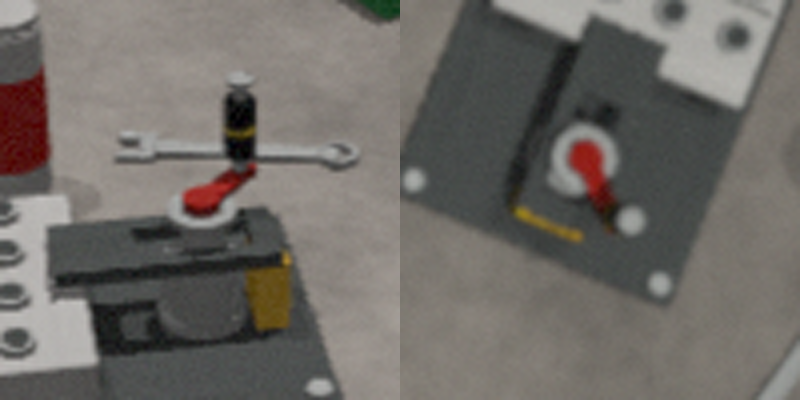

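The crops show the pin cap at scene (274.7,139.5) and top (357.6,254.9), and the hub at scene (265.7,171) and top (346,239.5). The grip sleeve centre is at about scene (275,149).

```bash
cat >> h.py <<'E'
def tri(a,b):
    o1,d1=ray('scene',*a);o2,d2=ray('top',*b)
    s=np.linalg.lstsq(np.c_[d1,-d2],o2-o1,rcond=None)[0]
    p,q=o1+s[0]*d1,o2+s[1]*d2; return (p+q)/2,np.linalg.norm(p-q)
E
python3 - <<'E'
from h import *
im=cv2.imread('pics/t0.png').astype(int);
g=im.min(2)[246:264,350:368]; 
m=(im.min(2)>140).astype(np.uint8);n,l,st,ce=cv2.connectedComponentsWithStats(m)
for i in range(1,n):
    if 300<ce[i][0]<400 and 200<ce[i][1]<290 and st[i][4]>5: print('white',ce[i],st[i])
r=((im[...,2]>120)&(im[...,1]<60)).astype(np.uint8);n,l,st,ce=cv2.connectedComponentsWithStats(r)
for i in range(1,n):
    if st[i][4]>5: print('red',ce[i],st[i])
c=tri((274.7,139.5),(357.6,254.9));print('cap tri',c, 'cap on z173',onz('top',357.6,254.9,173),onz('scene',274.7,139.5,173))
print('hub tri',tri((265.5,169),(346,239)),[onz('top',346,239.5,z) for z in(90,105)])
p=[onz('top',u,v,14)for u,v in((303.3,245),(364.9,270.8))];print('bolts',p,np.degrees(np.arctan2(*(p[1]-p[0])[1::-1])))
E
```

```text
white [343.91666667 238.5625    ] [339 232  14  15  48]
white [302.84615385 244.53846154] [301 243   4   4  13]
white [357.5 255. ] [356 253   4   5  16]
white [364.5 270.5] [363 269   4   4  12]
red [346.57377049 240.75409836] [343 236   8  12  61]
cap tri (array([ 467.40380352, -133.56648392,  173.42585161]), np.float64(1.1706669770573037)) cap on z173 [ 466.91557891 -133.30118436  173.        ] [ 467.40030361 -134.64259145  173.        ]
hub tri (array([ 509.07315465, -113.97646365,  108.85764669]), np.float64(0.16807383707053536)) [array([ 507.58119084, -117.12073855,   90.        ]), array([ 507.59947354, -114.56616242,  105.        ])]
bolts [array([491.01516226,  -0.49790328,  14.        ]), array([ 413.33491569, -185.9619813 ,   14.        ])] -112.72600940081266
```

Request:
play_rows:
  hand: [0,0,0,0,0,0,0,0,0,0]
  slide:
    - [0.46,-0.97,0]
    - [0.46,-0.97,0]
    - [0.46,-0.97,0]
    - [0.46,-0.97,0]
    - [0.46,-0.97,0]
    - [0.46,-0.97,0]
    - [0.46,-0.97,0]
    - [0.46,-0.97,0]
    - [0.46,-0.97,0]
    - [0.46,-0.97,0]
  spin: [-0.72,-0.72,-0.72,-0.72,-0.72,-0.72,-0.72,-0.72,-0.72,-0.72]

```text
clock: 1.1
eef_pos: [341.4, 137.4, 250.3]
tcp_rot: [[-0.195, 0.981, 0.0], [0.981, 0.195, 0.0], [0.0, 0.0, -1.0]]
force: [1.0, 1.2, 0.2]
grip_width: 0.998
gripper_force: 0.0
```

Request:
play_rows:
  hand: [0,0,0,0,0,0,0,0]
  slide:
    - [0.45,-0.97,0]
    - [0.45,-0.97,0]
    - [0.45,-0.97,0]
    - [0.45,-0.97,0]
    - [0.45,-0.97,0]
    - [0.45,-0.97,0]
    - [0.45,-0.97,0]
    - [0,0,0]
  spin: [-0.72,-0.72,-0.72,-0.72,-0.72,-0.72,-0.72,0]

```text
clock: 1.9
eef_pos: [468.4, -136.1, 249.9]
tcp_rot: [[0.533, 0.846, 0.0], [0.846, -0.533, -0.001], [-0.0, 0.001, -1.0]]
force: [-0.5, 0.8, -0.5]
grip_width: 1.001
gripper_force: 0.0
```

```bash
python3 - <<'E'
from h import *
s=arm.sense();print(s['eef_pos'],np.degrees(np.arctan2(*s['tcp_rot'][1::-1,1])),s['joints'],s['force'])
print(onz('top',434,230,150))
a=save('scene','pics/s1.png');b=save('top','pics/t1.png')
A=cv2.resize(a[70:220,190:340],(400,400));B=cv2.resize(b[180:300,290:410],(400,400))
cv2.imwrite('pics/z1.png',np.hstack([A,B])[:,:,::-1])
E
```

```text
[ 468.38458251 -136.13987238  249.89343715] -32.18900428922337 [-3.78074935e-01  2.37742878e-01  1.80827704e+00 -5.92438853e-04
  1.09504498e+00  1.84000504e-01] [-0.53741105  0.75491846 -0.52698274]
[ 533.25270809 -347.37145041  150.        ]
```

View pics/z1.png

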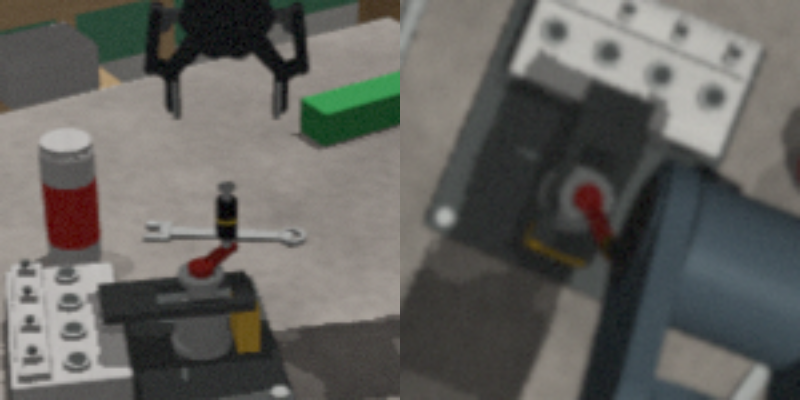

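The hand is centred over the grip along the closing axis: hand at x≈227 in the crop, grip at 227. I'll descend and close.

Request:
play_rows:
  hand: [0,0,0,0,0]
  slide:
    - [-0.03,0.05,-0.7]
    - [0,0,-0.7]
    - [0,0,-0.7]
    - [0,0,-0.6]
    - [0,0,0]
  spin: [0,0,0,0,0]

```text
clock: 2.5
eef_pos: [464.1, -128.9, 140.1]
tcp_rot: [[0.525, 0.851, -0.005], [0.851, -0.525, 0.002], [-0.001, -0.005, -1.0]]
force: [-0.5, -0.3, 0.3]
grip_width: 1.0
gripper_force: 0.0
```

Request:
play_rows:
  hand: [1,1,1,1,1,1,1,1]
  slide:
    - [0,0,0]
    - [0,0,0]
    - [0,0,0]
    - [0,0,0]
    - [0,0,0]
    - [0,0,0]
    - [0,0,0]
    - [0,0,0]
  spin: [0,0,0,0,0,0,0,0]

```text
clock: 3.3
eef_pos: [466.7, -130.6, 142.7]
tcp_rot: [[0.527, 0.85, 0.002], [0.85, -0.527, -0.0], [0.001, 0.002, -1.0]]
force: [5.4, 1.5, 2.6]
grip_width: 0.247
gripper_force: 58.5
```

```bash
python3 - <<'E'
from h import *
a=save('scene','pics/s2.png')
cv2.imwrite('pics/z2.png',cv2.resize(a[110:210,210:310],(500,500),interpolation=cv2.INTER_CUBIC)[:,:,::-1])
E
```

```text
(no output)
```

View pics/z2.png

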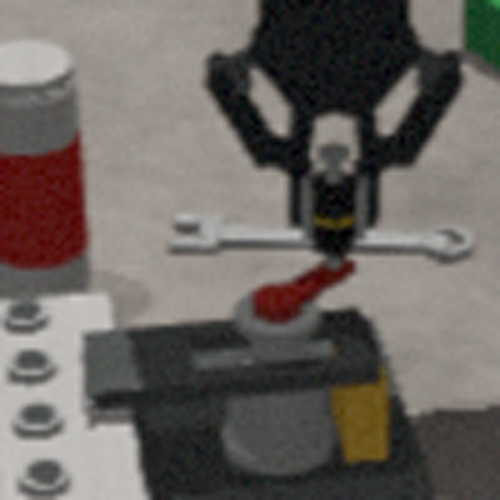

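The sleeve is gripped at mid-height: yellow band at (333,222) in the crop, pads on both sides, cap visible at (335,155). Next I'll work out the circle steps.

```bash
cat > st.py <<'E'
import sys,json,os
from h import *
# usage: st.py n step : next n rows along circle from commanded pos in cmd.json (C, p)
d=json.load(open('cmd.json')) if os.path.exists('cmd.json') else dict(C=[508.3,-114.3],p=[465.9,-130.5])
n,step=int(sys.argv[1]),float(sys.argv[2]);C=np.array(d['C']);p=np.array(d['p'])
a=np.arctan2(*(p-C)[::-1]);rows=[]
for i in range(n):
    a+=step;q=C+45*np.array([np.cos(a),np.sin(a)]);s=np.round((q-p)/40,2);p=p+s*40;rows.append([s[0],s[1],0])
print(str([[float(x) for x in r] for r in rows]));d['p']=list(p);json.dump(d,open('cmd.json','w'))
print('cmd ends',p.round(1))
E
python3 st.py 9 0.11
```

```text
[[0.06, -0.11, 0.0], [0.06, -0.11, 0.0], [0.08, -0.1, 0.0], [0.08, -0.09, 0.0], [0.09, -0.08, 0.0], [0.11, -0.07, 0.0], [0.11, -0.05, 0.0], [0.11, -0.05, 0.0], [0.12, -0.03, 0.0]]
cmd ends [ 498.7 -158.1]
```

Request:
play_rows:
  hand: [1,1,1,1,1,1,1,1,1,1]
  slide:
    - [0.06,-0.11,0.0]
    - [0.06,-0.11,0.0]
    - [0.08,-0.1,0.0]
    - [0.08,-0.09,0.0]
    - [0.09,-0.08,0.0]
    - [0.11,-0.07,0.0]
    - [0.11,-0.05,0.0]
    - [0.11,-0.05,0.0]
    - [0.12,-0.03,0.0]
    - [0,0,0]
  spin: [0,0,0,0,0,0,0,0,0,0]

```text
clock: 4.35
eef_pos: [498.6, -161.0, 142.1]
tcp_rot: [[0.527, 0.85, -0.001], [0.85, -0.527, -0.004], [-0.004, 0.001, -1.0]]
force: [-5.0, -18.1, -2.4]
grip_width: 0.241
gripper_force: 59.0
```

```bash
cat > look.py <<'E'
import sys
from h import *
# cap (bright blob between the fingers) and tip positions, scene view, near the TCP
k=sys.argv[1];a=save('scene',f'pics/s{k}.png');s=arm.sense();p=s['eef_pos']
print('t',round(s['clock'],2),'tcp',p.round(1),'F',s['force'].round(1),'M',s['moment'].round(2),'tau1',s['tau'][0].round(2))
u,v=proj('scene',[p[0],p[1],p[2]+25]);w=6
x0,y0=int(round(u))-w,int(round(v))-10
c=a[y0:y0+20,x0:x0+2*w+1].astype(int).mean(2)
print('proj of tcp+25',round(u,1),round(v,1)); print(np.c_[np.arange(y0,y0+20),a[y0:y0+20,int(round(u))-1:int(round(u))+2].mean((1,2)).astype(int)].T)
E
python3 look.py 3; python3 st.py 5 0.06
python3 - <<'E'
import cv2
a=cv2.imread('pics/s3.png');cv2.imwrite('pics/z3.png',cv2.resize(a[100:200,210:310],(500,500),interpolation=cv2.INTER_CUBIC))
E
```

```text
t 4.4 tcp [ 498.6 -161.   142.1] F [ -4.3 -17.6  -3.1] M [-3.02  0.63 -0.01] tau1 9.85
proj of tcp+25 259.0 140.5
[[131 132 133 134 135 136 137 138 139 140 141 142 143 144 145 146 147 148
  149 150]
 [ 77 143 149 153 151 126  79  72  75  83  87  82  73  70  26  12  15  18
   16  13]]
[[0.07, -0.02, 0.0], [0.06, -0.0, 0.0], [0.07, -0.01, 0.0], [0.07, 0.0, 0.0], [0.06, 0.0, 0.0]]
cmd ends [ 511.9 -159.3]
```

View pics/z3.png

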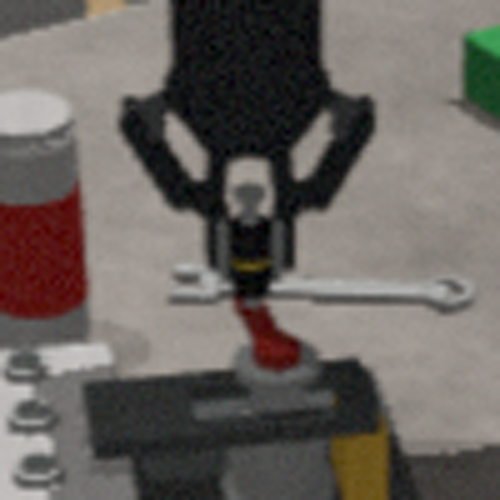

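Cap is at (249,197) in the crop, the hand still on the sleeve, and the crank has turned. The force (−18 N in y) says the true axis lies further towards −y. I'll refit the centre and compare cap height against sleeve top.

```bash
python3 - <<'E'
from h import *
for k,p in((2,[466.7,-130.6,142.7]),(3,[498.6,-161,142.1])):
    a=cv2.imread(f'pics/s{k}.png').mean(2); u,v=proj('scene',[p[0],p[1],p[2]]);U=int(round(u))
    vv=int(round(v)); print(k,u,v,[(int(r-vv),int(a[r,U-1:U+2].mean())) for r in range(vv-26,vv+12)])
# hub centre again: washer bright ellipse fit not needed; circle through 2 pts r=45
p=np.array([466.7,-130.6]);q=np.array([498.6,-161.0]);m=(p+q)/2;d=q-p;L=np.linalg.norm(d)
n=np.array([-d[1],d[0]])/L;print('centre from two points',m+n*np.sqrt(45**2-L*L/4))
E
```

```text
2 275.77442038531007 150.40235853529038 [(-26, 18), (-25, 18), (-24, 16), (-23, 23), (-22, 21), (-21, 21), (-20, 21), (-19, 21), (-18, 60), (-17, 126), (-16, 145), (-15, 145), (-14, 145), (-13, 141), (-12, 118), (-11, 75), (-10, 71), (-9, 74), (-8, 78), (-7, 83), (-6, 73), (-5, 72), (-4, 54), (-3, 14), (-2, 11), (-1, 17), (0, 6), (1, 20), (2, 15), (3, 24), (4, 46), (5, 39), (6, 10), (7, 7), (8, 13), (9, 8), (10, 24), (11, 59)]
3 259.22952472623234 148.99893704167027 [(-26, 20), (-25, 24), (-24, 24), (-23, 17), (-22, 26), (-21, 21), (-20, 13), (-19, 27), (-18, 77), (-17, 143), (-16, 149), (-15, 153), (-14, 151), (-13, 126), (-12, 79), (-11, 72), (-10, 75), (-9, 83), (-8, 87), (-7, 82), (-6, 73), (-5, 70), (-4, 26), (-3, 12), (-2, 15), (-1, 18), (0, 16), (1, 13), (2, 18), (3, 37), (4, 67), (5, 20), (6, 14), (7, 7), (8, 15), (9, 11), (10, 33), (11, 66)]
centre from two points [ 509.71902711 -117.39533011]
```

```bash
cat > look.py <<'E'
import sys
from h import *
k=sys.argv[1];a=save('scene',f'pics/s{k}.png').astype(float).mean(2);s=arm.sense();p=s['eef_pos']
C=np.array([509.5,-117.]);r=p[:2]-C;R=np.linalg.norm(r);e=r/R;F=s['force']
print('t',round(s['clock'],2),'tcp',p.round(1),'ang',round(np.degrees(np.arctan2(e[1],e[0]))%360,1),'rad',R.round(1),'Frad',(F[:2]@e).round(1),'Ftan',(F[0]*-e[1]+F[1]*e[0]).round(1),'Fz',F[2].round(1))
u,v=proj('scene',p);U=int(round(u));V=int(round(v));c=a[:,U-1:U+2].mean(1)
def cross(r0,r1,th):
    for r in range(r0,r1):
        if c[r]>=th>c[r+1]: return r+(c[r]-th)/(c[r]-c[r+1])-v
print('cap edge',cross(V-17,V-6,105),'sleeve top',cross(V-10,V+2,45))
E
echo '{"C":[509.5,-117.0],"p":[498.7,-158.1]}'>cmd.json; python3 st.py 6 0.06
```

```text
[[0.05, -0.08, 0.0], [0.07, -0.01, 0.0], [0.06, -0.0, 0.0], [0.07, -0.01, 0.0], [0.07, 0.0, 0.0], [0.07, 0.01, 0.0]]
cmd ends [ 514.3 -161.7]
```

Request:
play_rows:
  hand: [1,1,1,1,1,1]
  slide:
    - [0.05,-0.08,0.0]
    - [0.07,-0.01,0.0]
    - [0.06,0.0,0.0]
    - [0.07,-0.01,0.0]
    - [0.07,0.0,0.0]
    - [0.07,0.01,0.0]
  spin: [0,0,0,0,0,0]

```text
clock: 5.0
eef_pos: [514.6, -162.6, 142.2]
tcp_rot: [[0.527, 0.85, 0.0], [0.85, -0.527, -0.002], [-0.001, 0.001, -1.0]]
force: [-2.0, -6.4, -0.7]
grip_width: 0.242
gripper_force: 59.3
```

```bash
python3 look.py 4;python3 st.py 5 0.06
```

```text
t 5.05 tcp [ 515.1 -162.6  142.3] ang 277.0 rad 45.9 Frad 4.6 Ftan -0.5 Fz -1.9
cap edge -12.681747444661369 sleeve top -4.371109434693182
[[0.07, 0.01, 0.0], [0.06, 0.01, 0.0], [0.07, 0.02, 0.0], [0.06, 0.02, 0.0], [0.07, 0.02, 0.0]]
cmd ends [ 527.5 -158.5]
```

Request:
play_rows:
  hand: [1,1,1,1,1]
  slide:
    - [0.07,0.0,0.0]
    - [0.06,0.0,0.0]
    - [0.07,0.02,0.0]
    - [0.06,0.02,0.0]
    - [0.07,0.02,0.0]
  spin: [0,0,0,0,0]

```text
clock: 5.55
eef_pos: [527.8, -159.3, 142.4]
tcp_rot: [[0.527, 0.85, 0.0], [0.85, -0.527, -0.0], [-0.0, 0.0, -1.0]]
force: [-2.3, -1.3, 1.7]
grip_width: 0.239
gripper_force: 59.4
```

```bash
echo '{"C":[509.6,-118.0],"p":[527.5,-159.3]}'>cmd.json;python3 look.py 5;python3 st.py 5 0.06
```

```text
t 5.6 tcp [ 528.2 -159.1  142.4] ang 293.9 rad 46.1 Frad 1.5 Ftan 0.6 Fz 1.4
cap edge -12.769341314717053 sleeve top -4.52066545411509
[[0.06, 0.03, 0.0], [0.06, 0.03, 0.0], [0.06, 0.04, 0.0], [0.05, 0.04, 0.0], [0.05, 0.04, 0.0]]
cmd ends [ 538.7 -152.1]
```

Request:
play_rows:
  hand: [1,1,1,1,1]
  slide:
    - [0.06,0.03,0.0]
    - [0.06,0.03,0.0]
    - [0.06,0.04,0.0]
    - [0.05,0.04,0.0]
    - [0.05,0.04,0.0]
  spin: [0,0,0,0,0]

```text
clock: 6.1
eef_pos: [539.2, -152.2, 142.5]
tcp_rot: [[0.527, 0.85, 0.001], [0.85, -0.527, -0.0], [0.0, 0.001, -1.0]]
force: [-0.9, -4.9, 1.9]
grip_width: 0.241
gripper_force: 59.4
```

```bash
python3 look.py 6;python3 st.py 5 0.06
```

```text
t 6.15 tcp [ 539.5 -151.9  142.5] ang 310.6 rad 46.0 Frad 3.1 Ftan -0.5 Fz 2.5
cap edge -12.873041165606253 sleeve top -4.52047075630847
[[0.05, 0.04, 0.0], [0.05, 0.05, 0.0], [0.04, 0.05, 0.0], [0.05, 0.05, 0.0], [0.03, 0.06, 0.0]]
cmd ends [ 547.5 -142.1]
```

Request:
play_rows:
  hand: [1,1,1,1,1]
  slide:
    - [0.05,0.04,0.0]
    - [0.05,0.05,0.0]
    - [0.04,0.05,0.0]
    - [0.05,0.05,0.0]
    - [0.03,0.06,0.0]
  spin: [0,0,0,0,0]

```text
clock: 6.65
eef_pos: [547.9, -142.1, 142.4]
tcp_rot: [[0.527, 0.85, 0.001], [0.85, -0.527, -0.0], [0.0, 0.001, -1.0]]
force: [2.3, -5.3, 1.3]
grip_width: 0.238
gripper_force: 59.5
```

```bash
python3 look.py 7;python3 st.py 5 0.06
```

```text
t 6.7 tcp [ 548.2 -141.7  142.4] ang 327.4 rad 45.9 Frad 4.4 Ftan -0.9 Fz 0.4
cap edge -12.983152114500825 sleeve top -4.408015502478975
[[0.04, 0.06, 0.0], [0.03, 0.06, 0.0], [0.02, 0.06, 0.0], [0.03, 0.06, 0.0], [0.02, 0.07, 0.0]]
cmd ends [ 553.1 -129.7]
```

Request:
play_rows:
  hand: [1,1,1,1,1]
  slide:
    - [0.05,0.06,0.0]
    - [0.04,0.06,0.0]
    - [0.02,0.06,0.0]
    - [0.03,0.06,0.0]
    - [0.02,0.07,0.0]
  spin: [0,0,0,0,0]

```text
clock: 7.2
eef_pos: [553.6, -129.4, 142.0]
tcp_rot: [[0.527, 0.85, -0.001], [0.85, -0.527, 0.0], [-0.0, -0.001, -1.0]]
force: [-0.9, -1.8, -1.5]
grip_width: 0.238
gripper_force: 59.1
```

```bash
echo '{"C":[510.4,-118.0],"p":[553.9,-129.7]}'>cmd.json;python3 look.py 8;python3 st.py 5 0.06
```

```text
t 7.25 tcp [ 553.6 -129.1  142. ] ang 344.7 rad 45.8 Frad -0.7 Ftan -0.1 Fz -1.9
cap edge -11.730155554552539 sleeve top -4.380177151491921
[[0.01, 0.07, 0.0], [0.02, 0.06, 0.0], [0.0, 0.07, 0.0], [0.01, 0.07, 0.0], [-0.0, 0.06, 0.0]]
cmd ends [ 555.5 -116.5]
```

```bash
python3 look.py 9; python3 - <<'E'
from h import *
for k in (2,7,9):
    a=cv2.imread(f'pics/s{k}.png').mean(2);p={2:[466.7,-130.6,142.7],7:[548.2,-141.7,142.4],9:[553.6,-129,142.]}[k]
    u,v=proj('scene',p);U,V=round(u),round(v);print(k,u,v,a[V-21:V-2,U-2:U+3].mean(1).astype(int),(V-21)-v)
im=[cv2.resize(cv2.imread(f'pics/s{k}.png')[110:190,210:290],(400,400),interpolation=cv2.INTER_CUBIC) for k in(7,9)]
cv2.imwrite('pics/z9.png',np.hstack(im))
E
```

```text
t 7.3 tcp [ 553.7 -129.1  142. ] ang 344.7 rad 45.8 Frad -0.6 Ftan 1.4 Fz -2.7
cap edge -11.626463888215852 sleeve top -4.301935586329051
2 275.77442038531007 150.40235853529038 [ 21  21  19  54 117 144 145 145 142 124  79  72  77  89  95  72  59  43
  15] -21.402358535290375
7 246.4956884171452 157.33474952457598 [ 22  18  30  83 150 153 153 148 123  81  73  78  90 102  98  73  59  35
  15] -21.334749524575983
9 247.17800891709558 160.24793295463388 [ 19  23  33  84 149 154 150 151 152 143  87  72  73  85  97  75  61  35
  11] -21.24793295463388
```

View pics/z9.png

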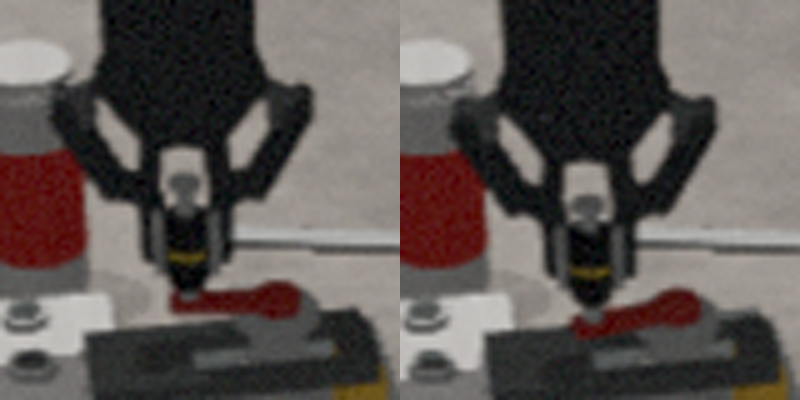

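The drop is confirmed: in the right half the red arm sits clearly lower and the cap is closer to the sleeve, and Fz has flipped to −2.7 N. The drop came between 327° and 345°. Next is about 6.4 rad forward.

```bash
echo '{"C":[510.2,-118.0],"p":[553.9,-129.7]}'>cmd.json; for i in 1 2 3 4 5 6 7; do python3 st.py 9 -0.1; done
```

```text
[[-0.04, -0.11, 0.0], [-0.05, -0.1, 0.0], [-0.05, -0.1, 0.0], [-0.06, -0.09, 0.0], [-0.08, -0.08, 0.0], [-0.08, -0.08, 0.0], [-0.09, -0.07, 0.0], [-0.09, -0.06, 0.0], [-0.1, -0.05, 0.0]]
cmd ends [ 528.3 -159.3]
[[-0.11, -0.04, 0.0], [-0.1, -0.03, 0.0], [-0.12, -0.02, 0.0], [-0.11, -0.0, 0.0], [-0.11, 0.0, 0.0], [-0.11, 0.02, 0.0], [-0.11, 0.02, 0.0], [-0.11, 0.04, 0.0], [-0.1, 0.05, 0.0]]
cmd ends [ 489.1 -157.7]
[[-0.1, 0.06, 0.0], [-0.09, 0.06, 0.0], [-0.08, 0.08, 0.0], [-0.08, 0.08, 0.0], [-0.06, 0.09, 0.0], [-0.06, 0.1, 0.0], [-0.05, 0.1, 0.0], [-0.03, 0.11, 0.0], [-0.03, 0.11, 0.0]]
cmd ends [ 465.9 -126.1]
[[-0.01, 0.11, 0.0], [-0.01, 0.11, 0.0], [0.01, 0.12, 0.0], [0.02, 0.11, 0.0], [0.03, 0.11, 0.0], [0.04, 0.1, 0.0], [0.05, 0.1, 0.0], [0.06, 0.1, 0.0], [0.07, 0.08, 0.0]]
cmd ends [476.3 -88.5]
[[0.08, 0.08, 0.0], [0.08, 0.07, 0.0], [0.09, 0.07, 0.0], [0.1, 0.05, 0.0], [0.11, 0.05, 0.0], [0.1, 0.03, 0.0], [0.11, 0.02, 0.0], [0.12, 0.02, 0.0], [0.11, -0.0, 0.0]]
cmd ends [512.3 -72.9]
[[0.11, -0.01, 0.0], [0.11, -0.03, 0.0], [0.11, -0.03, 0.0], [0.1, -0.04, 0.0], [0.1, -0.06, 0.0], [0.1, -0.06, 0.0], [0.08, -0.07, 0.0], [0.08, -0.08, 0.0], [0.07, -0.09, 0.0]]
cmd ends [546.7 -91.7]
[[0.06, -0.09, 0.0], [0.05, -0.1, 0.0], [0.04, -0.11, 0.0], [0.03, -0.11, 0.0], [0.02, -0.11, 0.0], [0.01, -0.11, 0.0], [-0.0, -0.11, 0.0], [-0.01, -0.11, 0.0], [-0.03, -0.11, 0.0]]
cmd ends [ 553.5 -130.1]
```

Request:
play_rows:
  hand: [1,1,1,1,1,1,1,1,1]
  slide:
    - [-0.04,-0.11,0.0]
    - [-0.05,-0.1,0.0]
    - [-0.05,-0.1,0.0]
    - [-0.06,-0.09,0.0]
    - [-0.08,-0.08,0.0]
    - [-0.08,-0.08,0.0]
    - [-0.09,-0.07,0.0]
    - [-0.09,-0.06,0.0]
    - [-0.1,-0.05,0.0]
  spin: [0,0,0,0,0,0,0,0,0]

```text
clock: 8.2
eef_pos: [528.0, -159.4, 142.3]
tcp_rot: [[0.527, 0.85, -0.0], [0.85, -0.527, 0.0], [0.0, -0.0, -1.0]]
force: [0.5, 5.1, -3.1]
grip_width: 0.239
gripper_force: 59.1
```

Request:
play_rows:
  hand: [1,1,1,1,1,1,1,1,1]
  slide:
    - [-0.11,-0.04,0.0]
    - [-0.1,-0.03,0.0]
    - [-0.12,-0.02,0.0]
    - [-0.11,0.0,0.0]
    - [-0.11,0.0,0.0]
    - [-0.11,0.02,0.0]
    - [-0.11,0.02,0.0]
    - [-0.11,0.04,0.0]
    - [-0.1,0.05,0.0]
  spin: [0,0,0,0,0,0,0,0,0]

```text
clock: 9.1
eef_pos: [489.0, -157.8, 142.4]
tcp_rot: [[0.527, 0.85, 0.001], [0.85, -0.527, -0.001], [-0.0, 0.001, -1.0]]
force: [2.7, 1.9, -3.4]
grip_width: 0.24
gripper_force: 59.1
```

```bash
python3 look.py 10
```

```text
t 9.15 tcp [ 488.3 -157.5  142.3] ang 242.4 rad 45.7 Frad -2.0 Ftan -0.2 Fz -1.2
cap edge -10.692043065870251 sleeve top -4.147485557390439
```

Low forces, and Fz is downward while the cap sinks, as it should. I'll continue.

Request:
play_rows:
  hand: [1,1,1,1,1,1,1,1,1]
  slide:
    - [-0.1,0.06,0.0]
    - [-0.09,0.06,0.0]
    - [-0.08,0.08,0.0]
    - [-0.08,0.08,0.0]
    - [-0.06,0.09,0.0]
    - [-0.06,0.1,0.0]
    - [-0.05,0.1,0.0]
    - [-0.03,0.11,0.0]
    - [-0.03,0.11,0.0]
  spin: [0,0,0,0,0,0,0,0,0]

```text
clock: 10.05
eef_pos: [465.7, -125.8, 142.2]
tcp_rot: [[0.527, 0.85, -0.0], [0.85, -0.527, -0.0], [-0.0, -0.0, -1.0]]
force: [1.8, -1.8, -2.7]
grip_width: 0.239
gripper_force: 59.1
```

Request:
play_rows:
  hand: [1,1,1,1,1,1,1,1,1]
  slide:
    - [-0.01,0.11,0.0]
    - [-0.01,0.11,0.0]
    - [0.01,0.12,0.0]
    - [0.02,0.11,0.0]
    - [0.03,0.11,0.0]
    - [0.04,0.1,0.0]
    - [0.05,0.1,0.0]
    - [0.06,0.1,0.0]
    - [0.07,0.08,0.0]
  spin: [0,0,0,0,0,0,0,0,0]

```text
clock: 10.95
eef_pos: [476.4, -88.1, 142.2]
tcp_rot: [[0.527, 0.85, -0.0], [0.85, -0.527, 0.0], [-0.0, -0.0, -1.0]]
force: [-1.3, -0.9, -3.1]
grip_width: 0.242
gripper_force: 59.2
```

```bash
python3 look.py 11
```

```text
t 11.0 tcp [476.8 -87.8 142.3] ang 138.3 rad 43.9 Frad 2.6 Ftan -2.1 Fz -2.1
cap edge -10.617560231099645 sleeve top -4.411941183480593
```

Request:
play_rows:
  hand: [1,1,1,1,1,1,1,1,1]
  slide:
    - [0.08,0.08,0.0]
    - [0.08,0.07,0.0]
    - [0.09,0.07,0.0]
    - [0.1,0.05,0.0]
    - [0.11,0.05,0.0]
    - [0.1,0.03,0.0]
    - [0.11,0.02,0.0]
    - [0.12,0.02,0.0]
    - [0.11,0.0,0.0]
  spin: [0,0,0,0,0,0,0,0,0]

```text
clock: 11.9
eef_pos: [512.8, -73.0, 142.3]
tcp_rot: [[0.527, 0.85, 0.0], [0.85, -0.527, -0.0], [-0.0, 0.0, -1.0]]
force: [-1.6, -2.9, -3.2]
grip_width: 0.239
gripper_force: 59.2
```

Request:
play_rows:
  hand: [1,1,1,1,1,1,1,1,1]
  slide:
    - [0.11,-0.01,0.0]
    - [0.11,-0.03,0.0]
    - [0.11,-0.03,0.0]
    - [0.1,-0.04,0.0]
    - [0.1,-0.06,0.0]
    - [0.1,-0.06,0.0]
    - [0.08,-0.07,0.0]
    - [0.08,-0.08,0.0]
    - [0.07,-0.09,0.0]
  spin: [0,0,0,0,0,0,0,0,0]

```text
clock: 12.8
eef_pos: [546.8, -92.0, 142.2]
tcp_rot: [[0.527, 0.85, -0.0], [0.85, -0.527, 0.0], [-0.0, -0.0, -1.0]]
force: [-4.2, -0.5, -3.8]
grip_width: 0.241
gripper_force: 59.2
```

```bash
python3 look.py 12
```

```text
t 12.85 tcp [547.2 -92.5 142.3] ang 33.0 rad 45.0 Frad -4.0 Ftan -1.0 Fz -2.6
cap edge -10.019941929956133 sleeve top -4.267567545719686
```

Request:
play_rows:
  hand: [1,1,1,1,1,1,1,1,1,1]
  slide:
    - [0.06,-0.09,0.0]
    - [0.05,-0.1,0.0]
    - [0.04,-0.11,0.0]
    - [0.03,-0.11,0.0]
    - [0.02,-0.11,0.0]
    - [0.01,-0.11,0.0]
    - [0.0,-0.11,0.0]
    - [-0.01,-0.11,0.0]
    - [-0.03,-0.11,0.0]
    - [-0.04,-0.1,0.0]
  spin: [0,0,0,0,0,0,0,0,0,0]

```text
clock: 13.85
eef_pos: [552.0, -134.4, 142.3]
tcp_rot: [[0.527, 0.85, 0.0], [0.85, -0.527, 0.0], [0.0, 0.0, -1.0]]
force: [-2.9, 3.2, -2.8]
grip_width: 0.241
gripper_force: 59.1
```

Request:
play_rows:
  hand: [1,1,1,1,1,1,1,1]
  slide:
    - [0,0,0]
    - [0,0,0]
    - [0,0,0]
    - [0,0,0]
    - [0,0,0]
    - [0,0,0]
    - [0,0,0]
    - [0,0,0]
  spin: [0,0,0,0,0,0,0,0]

```text
clock: 14.65
eef_pos: [552.1, -134.2, 142.4]
tcp_rot: [[0.527, 0.85, 0.0], [0.85, -0.527, -0.0], [0.0, 0.0, -1.0]]
force: [-2.5, -1.3, -2.8]
grip_width: 0.24
gripper_force: 59.1
```

```bash
python3 look.py 13; python3 - <<'E'
from h import *
im=[cv2.resize(cv2.imread(f'pics/s{k}.png')[110:190,210:290],(400,400),interpolation=cv2.INTER_CUBIC) for k in(9,13)]
cv2.imwrite('pics/z13.png',np.hstack(im))
E
```

```text
t 14.7 tcp [ 552.1 -134.2  142.4] ang 338.1 rad 45.9 Frad -1.9 Ftan -2.2 Fz -2.1
cap edge -9.739661394371211 sleeve top -4.441188752867845
```

View pics/z13.png

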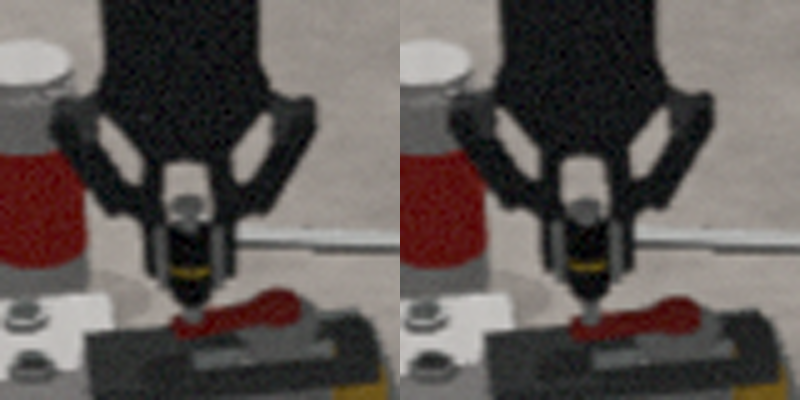

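Compared with just after the drop (left), the right half shows the red arm lower and the cap nearer the sleeve, which fits another 5 mm of sink. The hand is closed on the grip and still, so I'll hand in.

```bash
python3 -c "
from workcell import arm
print(arm.sign_off())"
```

```text
the job is handed in; nothing more can be done
None
```

I turned the screw backward until it dropped into its thread (seen in the camera and felt as a downward tug), then forward about one full turn, and handed the job in at about 15 s with the hand closed still on the grip; sign-off returned no verdict.

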